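Set the clamp nut on a stamping jig

TASK

On the stamping jig, first slide the carriage fully home against the red end stop. Then screw the knurled brass nut down (clockwise) until it bottoms out, and back it off a quarter turn so that the type line can still be nudged square. Finish gripping the nut there with the carriage still home: keep hold of it, do not let go; leave the jar, the hand stamp and the gilt moulding where they are.

Things in the scene. Friction and masses are not known exactly. Their poses are not given: they have to be found in the camera images.
- jig: Stamping jig fixed to the bench: dark green bed 120 x 380 x 25 mm high. Origin at the centre of its underside on the bench, z up, y along the bed towards the red end stop (120 mm wide, 20 mm thick, top 48 mm above the bench, its inner face at y = +168 mm). The carriage slides along the bed's y.
- carriage (a joint): Aluminium carriage 108 x 190 mm, top 48 mm above the bench, on the bed's slide. Value = gap to the end stop in m: 0 fully home, grows as it moves away (towards the jig's -y), 0.13 at the far end. Friction about 4 N, stays where it is left. It carries the grip post, the nut and a low line of brass type (nothing but post and nut stands higher than 5 mm above the carriage, apart from a dark boss 32 mm across and 10 mm high above the clamp bar, directly under the nut).
- grip_post (a point): Point on the axis of the black upright grip post of the carriage (25 mm diameter, 50 mm high, from 48 to 98 mm above the bench); the point lies 78 mm above the bench, a good height to grip. With the carriage home it is at jig x = 0, y = +142 mm. The nut stands 120 mm from it, towards the jig's -y.
- nut_center (a point): Centre of the knurled brass nut (round, 40 mm diameter, 26 mm high), 77 mm above the bench when bottomed; its axes turn with the nut, z up, and x points at the white radial line on its top face. A 13 mm steel stud sticks out 12 mm or less above it. With the carriage home it is at jig x = 0, y = +22 mm.
- nut_turn (a joint): Turn of the nut in rad: 0 bottomed out (hard stop), grows as it is unscrewed, anticlockwise seen from above; it starts 1.2 to 2.5 rad up and comes to a stop at 3.6. Right-hand thread: clockwise from above screws it down; it rises 4 mm per full turn. Turning friction about 0.06 N m, stays where it is left. At 0 the white line points along the jig's +x.
- nut: The same nut as a body (origin 16 mm below its centre), axes as nut_center.
- jar: Glue jar with black lid, 60 mm diameter, 75 mm high, standing beyond the jig; origin at the centre of its underside. Bystander.
- stamp: Brass hand stamp standing upright, foot 44 mm diameter, 90 mm high; origin at the centre of its underside. Bystander.
- moulding: Offcut of gilt moulding, 36 x 120 x 22 mm high, lying along its y; origin at the centre of its underside. Bystander.

How it is judged:
On the way, in this order (a step that is already met when the one before it is completed fails the run):
1. the carriage is home against the end stop (value of joint carriage below 0.004 m), for 0.2 s.
2. the nut is screwed down until it bottoms out, the carriage still home (value of joint nut_turn below 0.08 rad and value of joint carriage below 0.005 m), for 0.2 s.
At the end, for the whole second after the job is handed in: The nut stands a quarter turn (90 degrees, give or take 20) above its bottom, the gripper still holds it (more than 3 N between fingers and nut, grasp point within 35 mm of the nut's centre), and the carriage is home within 5 mm (value of joint nut_turn between 1.22 and 1.92 rad and value of joint carriage below 0.005 m and contact force between the fingers and nut above 3 N and distance between the grasp point and nut_center below 0.035 m); the arm keeps its last pose, push and grip.
It fails at once if a bystander (jar, stamp or moulding) is moved more than 20 mm or knocked over (distance of any of jar, stamp, moulding from where it was at the start of the episode above 0.02 m or angle between any of jar, stamp's own z axis and vertical above 0.5 rad).
It also fails if it takes over 54 s, if anything falls off the work surface, if the arm or the gripper's body presses on something with over 40 N, if the wrist force passes 120 N, or if a joint passes its speed limit or range.

ROBOT

A 7-joint arm with a two-finger parallel gripper is mounted at the origin on the work surface. World frame = base frame: x ahead of the robot, y to its left, z up, the work surface at z = 0. Lengths are in m, angles in rad, forces in N, time in s.
With the tool pointing down it reaches from about 0.425 to 0.875 m from the base axis. Payload 8.4 kg.
Tool frame: the origin (TCP) lies at the very end of the fingers, on their centre line; the grasp point (between the pads) lies 19 mm behind it; z points along the fingers, y is the direction in which the jaws open and shut (so a half turn about z gives the same grasp; the last joint's range is limited). The gripper opens to 85 mm and grips with 20 to 120 N. Pads are 22 mm wide; open, the fingers measure 114 mm over their backs; the gripper's body (76 mm by 85 mm) begins 54 mm behind the grasp point. The pads swing forward as they close: fully open they stand 13 mm farther back than shut.
Start: joints at [-1.438, 0.333, 0.04, 1.465, -0.013, 1.343, -0.059], TCP at [0.149, 0.633, 0.231] pointing down, gripper open.
Joint ranges: [-2.58, 2.58], [-0.38, 2.09], [-1.3, 1.39], [0.25, 2.4], [-1.5, 4.64], [0.08, 2.09], [-2.65, 2.65]. Speed limits (rad/s): [2.22, 2.22, 2.79, 2.79, 3.14, 3.14, 3.14].

INTERFACE

Orientations are given as a 3x3 rotation matrix whose columns are the frame's x, y, z axes.
In Python, from station import manip gives the robot as it stands.
- The arm moves only by the shell command python3 -m inch 'ROWS' [OPENING]. ROWS is JSON, a list of rows, each a list of 4 numbers: the shift along the tool's x, y, z in m, then the turn about the tool's z in degrees. A call has 1 to 20 rows; each row shifts and turns the commanded pose from where the row before left it, along the tool's axes as they then stand; what a row does not reach is not made up. A row lasts 1/10 s, in which the tool goes at most 50 mm and 8.59 degrees, less where a joint would pass 70% of its speed; a pose out of reach is approached as far as the arm can. A call with a gripper value outside its range is refused whole. OPENING is the closure in counts, from 0 (fully open) to 255 (shut), set as the call begins (- or left out, the last holds). The fingers move at their own pace and stop on an object; the grip force is fixed at half the most. Time passes only in rows, so rows that do not move let the fingers close. It gives the time, the measured TCP pose, the force and the opening at its end, in the units of the state.
- manip.get_state(): the state, without advancing time (a new reading comes with each control period).
- manip.get_image(name): name is "scene" or "top" or "wrist"; returns a dict with "frame" (420x560x3 uint8, blue, green, red), "range_z" (420x560 float32, m along the optical axis (not along the pixel's ray), 0 where there is no reading), "fx", "fy", "cx", "cy" (pixels), "extrinsics" (4x4, takes a point from camera to world coordinates). Camera axes: x right, y up, looking along -z (the intrinsics and any distortion apply to the point x, -y, -z); pixel columns grow to the right and rows downward; lengths in m; the calibration is good to about 2 mm. The wrist camera is an equidistant fisheye: a pixel r from the principal point sees the ray r / f radians off the axis. A picture is of the moment at which its call begins.
- manip.close_job(): hands the job in, once; it reports no verdict.
The state is a dict: "t": time; "qpos": joint angles; "joint_velocities": joint speeds; "joint_efforts": joint torques, N m; "position": TCP position; "eef_rot": TCP orientation; "force": force on the tool from outside, world axes, zero at the start; "torque": the same for the moment, N m; "gripper_width": finger opening in m.
Only numpy, scipy, OpenCV 4.12 (cv2) and the standard library are available. Lean on these libraries where they do the work, as an engineer would, in place of code of your own. Each camera call takes 0.05 s, during which the arm holds its last target. There are 200 camera calls.

## Working session

There is one attempt and no reset: what is moved stays moved. The work goes in short steps, Python scripts to look and compute and a shell command to move; the robot and the scene stay as the last step left them, time stands still between calls to the robot, and variables do not carry over. Pictures are saved under pics/ and viewed, about 8 in all and at most 12, crops included, and the job is handed in when it is done.

```bash
mkdir -p pics; ls; cat > h.py <<'E'
import numpy as np,cv2
from station import manip
def pt(im,u,v,z=None):
    "pixel -> world, depth from image or intersect plane z"
    E=np.array(im["extrinsics"]);d=np.array([(u-im["cx"])/im["fx"],-(v-im["cy"])/im["fy"],-1.])
    if z is None: p=d*float(im["range_z"][int(v),int(u)]); return E[:3,:3]@p+E[:3,3]
    r=E[:3,:3]@d; return E[:3,3]+r*(z-E[2,3])/r[2]
E
python3 - <<'E'
from h import *
s=manip.get_state()
for k in s: print(k,np.round(s[k],3).tolist())
a=manip.get_image("top");b=manip.get_image("scene")
np.save("top.npy",a,allow_pickle=True)
cv2.imwrite("pics/top.png",cv2.resize(a["frame"],(784,588)));cv2.imwrite("pics/scene.png",b["frame"])
print(np.round(a["extrinsics"],3))
E
```

```text
pics
t 0.0
qpos [-1.438, 0.334, 0.04, 1.466, -0.013, 1.343, -0.058]
joint_velocities [-0.0, 0.001, 0.0, -0.001, -0.001, -0.002, 0.002]
joint_efforts [-0.001, -65.854, 1.365, -40.558, 0.017, 0.012, -0.0]
position [0.149, 0.632, 0.23]
eef_rot [[-0.973, 0.23, -0.0], [0.23, 0.973, -0.002], [-0.0, -0.002, -1.0]]
force [-0.151, 0.271, -0.336]
torque [-0.007, 0.02, -0.016]
gripper_width 0.085
[[-0.029  0.984 -0.179  0.505]
 [-0.998 -0.039 -0.053 -0.065]
 [-0.059  0.177  0.983  0.771]
 [ 0.     0.     0.     1.   ]]
```

View pics/top.png

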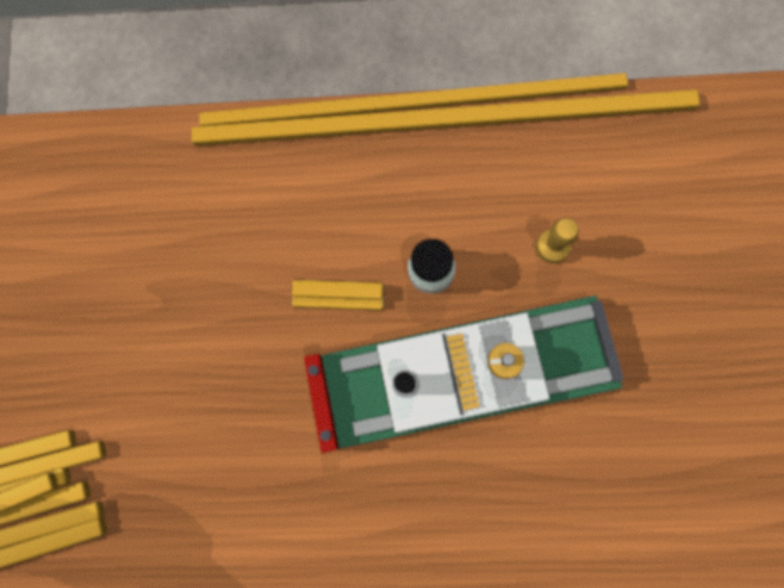

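View pics/scene.png

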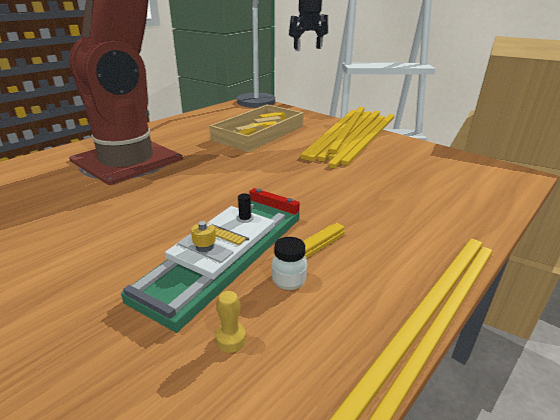

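Top: red stop at left (306–335, 355–450), post top at (404,383), nut at (506,361) with its white line pointing left, jar (432,262), stamp (558,240) and moulding (338,295) all on the far side. Scene view agrees. Next I work out the positions.

```bash
python3 - <<'E'
from h import *
im=manip.get_image("top")
for n,u,v,z in [("post",404,383,.098),("nut",506,361,.094),("stop far",313,356,.048),("stop near",329,450,.048),("bed far R",600,298,.025),("bed nearR",621,386,.025),("jar",432,261,.075),("stamp",566,230,.09),("car far left",378,345,.048),("car near left",394,432,.048),("mould",338,290,.022)]:
    print(n,pt(im,u/1.4,v/1.4).round(4),pt(im,u/1.4,v/1.4,z).round(4))
f=im["frame"][235:285,335:395]; cv2.imwrite("pics/nut.png",cv2.resize(f,None,fx=10,fy=10,interpolation=cv2.INTER_CUBIC))
E
```

```text
post [ 0.5323 -0.0411  0.0984] [ 0.5323 -0.0411  0.098 ]
nut [ 0.5533 -0.1569  0.0991] [ 0.5536 -0.1576  0.094 ]
stop far [0.5711 0.0726 0.0464] [0.5709 0.0723 0.048 ]
stop near [0.4572 0.0538 0.0457] [0.4573 0.0534 0.048 ]
bed far R [ 0.6384 -0.2973 -0.0008] [ 0.6339 -0.2895  0.025 ]
bed nearR [ 0.5234 -0.3059  0.0219] [ 0.5233 -0.3049  0.025 ]
jar [ 0.679  -0.079   0.0737] [ 0.6787 -0.079   0.075 ]
stamp [ 0.7064 -0.2386  0.0878] [ 0.7057 -0.238   0.09  ]
car far left [ 0.5816 -0.0088  0.0492] [ 0.5818 -0.0087  0.048 ]
car near left [ 0.4755 -0.0241  0.0246] [ 0.4764 -0.0254  0.048 ]
mould [0.6583 0.0439 0.0219] [0.6583 0.0439 0.022 ]
```

View pics/nut.png

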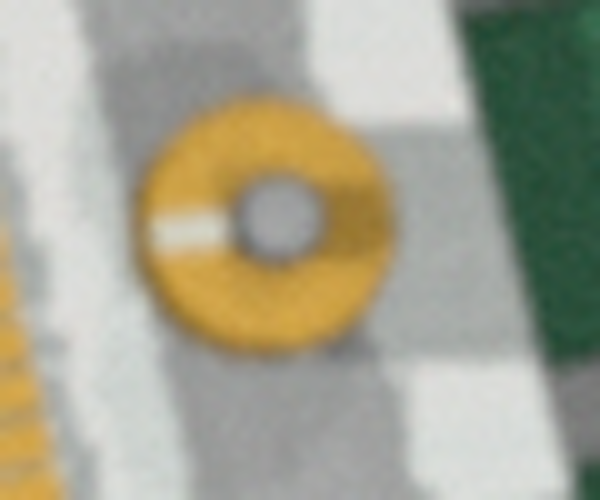

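Numbers are consistent (heights within 2–3 mm, jig yaw ≈ 10°, gap ≈ 70 mm). The nut's white line is at ≈ 94° world, so about 84° above its bottom. I'll rotate the tool so its x runs along jig +y, then travel to above the post.

```bash
python3 -m inch '[[0,0,0,8.35],[0,0,0,8.35],[0,0,0,8.35],[0,0,0,8.35],[0,0,0,8.35],[0,0,0,8.35],[0,0,0,8.35],[0,0,0,8.35]]' 0
python3 -m inch '[[-0.02,0.0072,0,0],[-0.0405,0.0145,0,0],[-0.0405,0.0145,0,0],[-0.0405,0.0145,0,0],[-0.0405,0.0145,0,0],[-0.0405,0.0145,0,0],[-0.0405,0.0145,0,0],[-0.0405,0.0145,0,0],[-0.0405,0.0145,0,0],[-0.0405,0.0145,0,0],[-0.0405,0.0145,0,0],[-0.0405,0.0145,0,0],[-0.0405,0.0145,0,0],[-0.0405,0.0145,0,0],[-0.0405,0.0145,0,0],[-0.0405,0.0145,0,0],[-0.0405,0.0145,0,0],[-0.0405,0.0145,0,0],[-0.02,0.0073,0,0],[0,0,0,0]]'
cat >> h.py <<'E'
J=np.array([-.172,.985])
def rel(x,y):
    "shift in tool axes to bring TCP to world x,y; prints jaw angle, q7, force"
    s=manip.get_state();R=np.array(s["eef_rot"]);p=np.array(s["position"])
    d=R.T@(np.array([x,y,p[2]])-p)
    print("t",round(float(s["t"]),2),"tcp",p.round(4),"dxy",d.round(4),"jaw",np.degrees(np.arctan2(R[1,1],R[0,1])).round(1),"q7",round(s["qpos"][6],3),"F",np.round(s["force"],1),"T",np.round(s["torque"],2),"w",round(float(s["gripper_width"]),4))
E
python3 - <<'E'
from h import *
rel(.5323,-.0411)
im=manip.get_image("wrist");cv2.imwrite("pics/w1.png",im["frame"]);print(im["fx"],im["cx"],im["cy"])
E
```

```text
t: 0.95
position: [0.1493, 0.6324, 0.231]
eef_rot: [[-0.166, 0.986, -0.0], [0.986, 0.166, -0.001], [-0.001, -0.0, -1.0]]
force: [-0.1, 0.6, 0.4]
gripper_width: 0.0855
t: 2.95
position: [0.5325, -0.0436, 0.2313]
eef_rot: [[-0.167, 0.986, 0.0], [0.986, 0.167, -0.002], [-0.002, -0.0, -1.0]]
force: [-0.4, 0.1, -0.4]
gripper_width: 0.0855
t 2.95 tcp [ 0.5325 -0.0436  0.2313] dxy [ 0.0025  0.0002 -0.    ] jaw 9.6 q7 0.274 F [-0.4  0.1 -0.4] T [ 0.   -0.01  0.01] w 0.0855
325.19226210127806 276.40975531206504 213.75725451588988
```

View pics/w1.png

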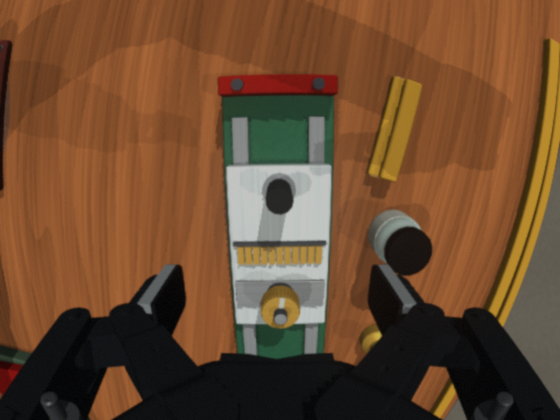

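Post, nut and stop are lined up with the tool (post at (279,196), nut at (280,307), stop level at row 85), and the jar clears the fingers. Descend and grip the post.

```bash
python3 -m inch '[[0.001,0,0.01,0],[0.0015,0,0.02,0],[0,0,0.025,0],[0,0,0.025,0],[0,0,0.025,0],[0,0,0.025,0],[0,0,0.02,0],[0,0,0.015,0],[0,0,0.006,0],[0,0,0,0],[0,0,0,0]]'
python3 -m inch '[[0,0,0,0],[0,0,0,0],[0,0,0,0],[0,0,0,0],[0,0,0,0],[0,0,0,0],[0,0,0,0],[0,0,0,0],[0,0,0,0],[0,0,0,0]]' 255
```

```text
t: 4.1
position: [0.5319, -0.0374, 0.061]
eef_rot: [[-0.172, 0.985, 0.001], [0.985, 0.172, 0.0], [0.0, 0.001, -1.0]]
force: [-0.0, -0.6, -0.3]
gripper_width: 0.0857
t: 5.1
position: [0.5339, -0.0372, 0.0612]
eef_rot: [[-0.173, 0.985, 0.005], [0.985, 0.173, -0.0], [-0.001, 0.004, -1.0]]
force: [9.0, 0.5, -2.4]
gripper_width: 0.0233
```

```bash
python3 -m inch '[[0.004,0.001,0,0],[0.008,0.001,0,0],[0.01,0,0,0],[0.01,0,0,0],[0.01,0,0,0],[0.008,0,0,0],[0.004,0,0,0],[0.002,0,0,0],[0,0,0,0],[0,0,0,0]]'
python3 -m inch '[[0.003,0,0,0],[0.003,0,0,0],[0.002,0,0,0],[0.002,0,0,0],[0,0,0,0],[0,0,0,0]]'
```

```text
t: 6.1
position: [0.524, 0.0172, 0.0611]
eef_rot: [[-0.172, 0.985, 0.0], [0.985, 0.172, -0.0], [-0.0, 0.0, -1.0]]
force: [-3.0, -2.6, 10.6]
gripper_width: 0.0233
t: 6.7
position: [0.5222, 0.0268, 0.0611]
eef_rot: [[-0.171, 0.985, 0.0], [0.985, 0.171, -0.0], [-0.0, 0.0, -1.0]]
force: [-2.6, -3.8, 10.7]
gripper_width: 0.0234
```

```bash
python3 -m inch '[[0.002,0,0,0],[0.002,0,0,0],[0,0,0,0],[0,0,0,0]]'
python3 -m inch '[[0.002,0,0,0],[0.002,0,0,0],[0,0,0,0],[0,0,0,0]]'
```

```text
t: 7.1
position: [0.5215, 0.0307, 0.0611]
eef_rot: [[-0.171, 0.985, 0.0], [0.985, 0.171, -0.0], [-0.0, -0.0, -1.0]]
force: [-3.7, -4.0, 11.3]
gripper_width: 0.0235
t: 7.5
position: [0.521, 0.0333, 0.0611]
eef_rot: [[-0.17, 0.985, 0.001], [0.985, 0.17, -0.002], [-0.002, 0.0, -1.0]]
force: [-1.9, -7.8, 10.1]
gripper_width: 0.0236
```

```bash
python3 -m inch '[[0.002,0,0,0],[0.001,0,0,0],[0,0,0,0],[0,0,0,0],[0,0,0,0]]'
python3 - <<'E'
from h import *
rel(.5210,.0333)
im=manip.get_image("top");cv2.imwrite("pics/t2.png",cv2.resize(im["frame"][190:340,200:400],(800,600),interpolation=cv2.INTER_CUBIC))
E
```

```text
t: 8.0
position: [0.5211, 0.0334, 0.0611]
eef_rot: [[-0.168, 0.986, 0.002], [0.986, 0.168, -0.005], [-0.005, 0.001, -1.0]]
force: [1.6, -18.1, 5.8]
gripper_width: 0.0236
t 8.0 tcp [0.5211 0.0334 0.0611] dxy [-0.     -0.0001  0.    ] jaw 9.7 q7 0.29 F [  1.6 -18.1   5.8] T [-3.35  0.07  0.15] w 0.0236
```

View pics/t2.png

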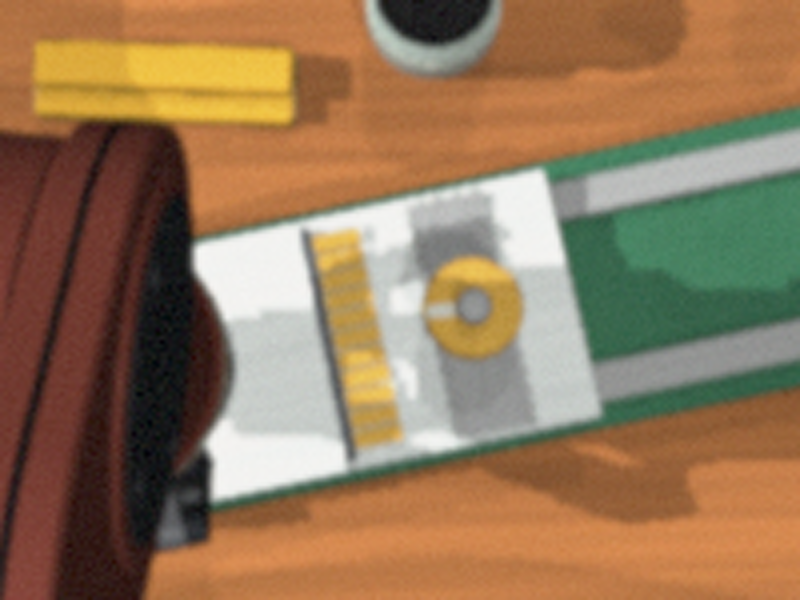

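Pushing force rose to 18 N with no further motion, so the carriage is home; the nut rim is centred at crop (474,307), line still pointing left. Release and lift while working out the nut.

```bash
python3 -m inch '[[0,0,0,0],[0,0,0,0],[0,0,0,0],[0,0,0,0],[0,0,0,0],[0,0,0,0],[0,0,-0.02,0],[0,0,-0.03,0],[0,0,-0.03,0],[0,0,-0.02,0],[0,0,0,0]]' 0
python3 - <<'E'
from h import *
im=manip.get_image("top")
n=pt(im,318.5,266.75,.091);print(n, pt(im,318.5,269.5))
rel(n[0],n[1])
E
```

```text
t: 9.15
position: [0.5218, 0.0388, 0.1629]
eef_rot: [[-0.172, 0.985, 0.004], [0.985, 0.172, 0.002], [0.001, 0.004, -1.0]]
force: [-0.7, 0.5, -0.4]
gripper_width: 0.0856
[ 0.54191455 -0.08912023  0.091     ] [ 0.53708857 -0.08858813  0.10070708]
t 9.2 tcp [0.5209 0.0389 0.1613] dxy [-0.1298 -0.0014 -0.0002] jaw 9.9 q7 0.161 F [ 0.5 -0.3 -0.2] T [ 0.    0.03 -0.03] w 0.0851
```

```bash
python3 -m inch '[[-0.01,0,0,0],[-0.02,0,0,0],[-0.025,0,0,0],[-0.025,0,0,0],[-0.025,-0.001,0,0],[-0.015,0,0,0],[-0.008,0,0,0],[0,0,0,0],[0,0,0,0]]'
python3 - <<'E'
from h import *
rel(.5417,-.0875)
im=manip.get_image("wrist");cv2.imwrite("pics/w2.png",im["frame"])
# predicted wrist pixel of nut top centre
E=np.array(im["extrinsics"]);print(np.round(E,4).tolist())
p=np.linalg.inv(E)@np.array([.5417,-.0887,.091,1]);v=np.array([p[0],-p[1],-p[2]]);r=np.hypot(v[0],v[1]);th=np.arctan2(r,v[2])
print("pred px",im["cx"]+im["fx"]*th*v[0]/r,im["cy"]+im["fy"]*th*v[1]/r, "depth",-p[2])
E
```

```text
t: 10.1
position: [0.5409, -0.0872, 0.1598]
eef_rot: [[-0.172, 0.985, -0.001], [0.985, 0.172, -0.0], [0.0, -0.001, -1.0]]
force: [0.0, 0.6, 0.3]
gripper_width: 0.0853
t 10.1 tcp [ 0.5409 -0.0872  0.1598] dxy [-0.0004  0.0007 -0.    ] jaw 9.9 q7 0.474 F [0.  0.6 0.3] T [0.04 0.   0.02] w 0.0853
[[0.9847, -0.1677, -0.0484, 0.5281], [0.1745, 0.9462, 0.2724, -0.0188], [0.0001, -0.2766, 0.961, 0.3037], [0.0, 0.0, 0.0, 1.0]]
pred px 278.16229203630263 227.6418259189784 depth 0.22404503232401785
```

View pics/w2.png

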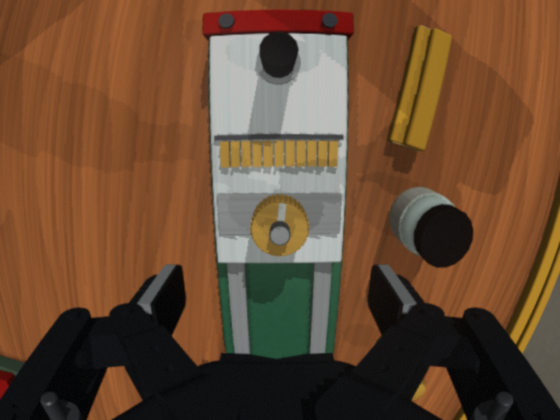

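Carriage is flush against the red stop; nut top circle at about (279.5,225) vs predicted (278,228), i.e. within 2 mm; line points about 7° clockwise of jig +y, so ~83° to bottom. Descend and grip.

```bash
python3 -m inch '[[0.001,0.0007,0.01,0],[0,0,0.02,0],[0,0,0.02,0],[0,0,0.02,0],[0,0,0.015,0],[0,0,0.01,0],[0,0,0.004,0],[0,0,0,0],[0,0,0,0]]'
python3 -m inch '[[0,0,0,0],[0,0,0,0],[0,0,0,0],[0,0,0,0],[0,0,0,0],[0,0,0,0],[0,0,0,0],[0,0,0,0],[0,0,0,0],[0,0,0,0]]' 255
python3 -c "
from h import *
rel(.5417,-.0875)"
```

```text
t: 11.05
position: [0.5422, -0.0867, 0.0619]
eef_rot: [[-0.172, 0.985, 0.001], [0.985, 0.172, 0.0], [-0.0, 0.001, -1.0]]
force: [-0.7, -0.1, 0.2]
gripper_width: 0.0855
t: 12.05
position: [0.5427, -0.0864, 0.0621]
eef_rot: [[-0.172, 0.985, 0.002], [0.985, 0.172, 0.0], [-0.0, 0.002, -1.0]]
force: [0.9, 0.1, 5.4]
gripper_width: 0.0386
t 12.05 tcp [ 0.5427 -0.0864  0.0621] dxy [-0.0009 -0.0012 -0.    ] jaw 9.9 q7 0.581 F [0.9 0.1 5.4] T [ 0.19 -0.05  0.02] w 0.0386
```

```bash
python3 -m inch '[[0,0,0.00006,5],[0,0,0.00006,5],[0,0,0.00006,5],[0,0,0.00006,5],[0,0,0.00006,5],[0,0,0.00006,5],[0,0,0.00006,5],[0,0,0.00006,5],[0,0,0.00006,5],[0,0,0.00006,5],[0,0,0.00006,5],[0,0,0.00006,5],[0,0,0.00006,5],[0,0,0.00006,5],[0,0,0,0],[0,0,0,0]]'
python3 -c "
from h import *
rel(.5417,-.0875)"
python3 -m inch '[[0,0,0.00004,3],[0,0,0.00004,3],[0,0,0,0],[0,0,0,0]]'
python3 -c "
from h import *
rel(.5417,-.0875)"
```

```text
t: 13.65
position: [0.5456, -0.0877, 0.0618]
eef_rot: [[0.867, 0.499, 0.008], [0.499, -0.867, -0.003], [0.005, 0.007, -1.0]]
force: [14.0, -5.4, -6.4]
gripper_width: 0.0383
t 13.65 tcp [ 0.5456 -0.0877  0.0618] dxy [-0.0033 -0.0021 -0.    ] jaw -60.1 q7 -0.45 F [14.  -5.4 -6.4] T [-1.   -3.   -0.01] w 0.0383
t: 14.05
position: [0.5457, -0.0879, 0.0617]
eef_rot: [[0.914, 0.405, 0.008], [0.405, -0.914, -0.004], [0.006, 0.007, -1.0]]
force: [15.0, -7.0, -7.7]
gripper_width: 0.0385
t 14.05 tcp [ 0.5457 -0.0879  0.0617] dxy [-0.0035 -0.002  -0.    ] jaw -66.1 q7 -0.536 F [15.  -7.  -7.7] T [-1.27 -3.1   0.01] w 0.0385
```

```bash
python3 -m inch '[[0,0,0.00004,3],[0,0,0.00004,3],[0,0,0,0]]'
python3 -c "
from h import *
rel(.5417,-.0875)"
python3 -m inch '[[0,0,0,3],[0,0,0,2],[0,0,0,0]]'
python3 -c "
from h import *
rel(.5417,-.0875)"
```

```text
t: 14.35
position: [0.5458, -0.0882, 0.0617]
eef_rot: [[0.952, 0.306, 0.008], [0.306, -0.952, -0.004], [0.007, 0.007, -1.0]]
force: [15.6, -7.2, -8.1]
gripper_width: 0.0385
t 14.35 tcp [ 0.5458 -0.0882  0.0617] dxy [-0.0037 -0.0019 -0.    ] jaw -72.2 q7 -0.623 F [15.6 -7.2 -8.1] T [-1.44 -3.24 -0.05] w 0.0385
t: 14.65
position: [0.5459, -0.0884, 0.0617]
eef_rot: [[0.975, 0.224, 0.008], [0.224, -0.975, -0.005], [0.007, 0.007, -1.0]]
force: [16.3, -8.0, -9.0]
gripper_width: 0.0382
t 14.65 tcp [ 0.5459 -0.0884  0.0617] dxy [-0.0039 -0.0018 -0.    ] jaw -77.1 q7 -0.693 F [16.3 -8.  -9. ] T [-1.75 -3.35  1.03] w 0.0382
```

```bash
python3 -m inch '[[0,0,0,2],[0,0,0,0],[0,0,0,0],[0,0,0,0],[0,0,0,0]]'
python3 - <<'E'
from h import *
rel(.5417,-.0875)
im=manip.get_image("wrist");cv2.imwrite("pics/w3.png",im["frame"])
E
```

```text
t: 15.15
position: [0.5459, -0.0885, 0.0617]
eef_rot: [[0.981, 0.192, 0.008], [0.192, -0.981, -0.006], [0.007, 0.007, -1.0]]
force: [16.3, -9.5, -9.3]
gripper_width: 0.0384
t 15.15 tcp [ 0.5459 -0.0885  0.0617] dxy [-0.0039 -0.0018 -0.    ] jaw -78.9 q7 -0.72 F [16.3 -9.5 -9.3] T [-2.   -3.4   1.69] w 0.0384
```

View pics/w3.png

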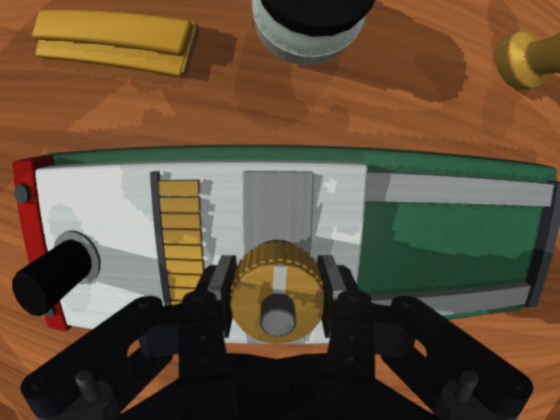

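The white line points straight up (jig +x) at (280,280), the nut is bottomed (torque 1.7 N m), and the carriage is still flush with the stop. Zero-torque bottom was near jaw −74.5°, so I back off ~94° to land on 90°.

```bash
python3 -m inch '[[0,0,0,-3],[0,0,-0.00005,-5],[0,0,-0.00005,-5],[0,0,-0.00005,-5],[0,0,-0.00005,-5],[0,0,-0.00005,-5],[0,0,-0.00005,-5],[0,0,-0.00005,-5],[0,0,-0.00005,-5],[0,0,-0.00005,-5],[0,0,-0.00005,-5],[0,0,-0.00005,-5],[0,0,-0.00005,-5],[0,0,-0.00005,-5],[0,0,-0.00005,-5],[0,0,-0.00005,-5],[0,0,-0.00005,-5],[0,0,-0.00005,-5],[0,0,-0.00005,-5],[0,0,-0.00005,-1]]'
python3 -m inch '[[0,0,0,-3],[0,0,0,-2],[0,0,0,0],[0,0,0,0]]'
python3 - <<'E'
from h import *
rel(.5417,-.0875)
im=manip.get_image("wrist");cv2.imwrite("pics/w4.png",im["frame"])
E
```

```text
t: 17.2
position: [0.5425, -0.0865, 0.0622]
eef_rot: [[-0.261, 0.965, 0.002], [0.965, 0.261, 0.001], [0.0, 0.002, -1.0]]
force: [-0.5, 0.5, 5.1]
gripper_width: 0.0384
t: 17.6
position: [0.5423, -0.0865, 0.0621]
eef_rot: [[-0.341, 0.94, 0.001], [0.94, 0.341, 0.0], [0.0, 0.001, -1.0]]
force: [-1.7, 0.6, 9.3]
gripper_width: 0.0385
t 17.6 tcp [ 0.5423 -0.0865  0.0621] dxy [-0.0007 -0.0009 -0.    ] jaw 19.9 q7 0.732 F [-1.7  0.6  9.3] T [0.11 0.51 0.02] w 0.0385
```

View pics/w4.png

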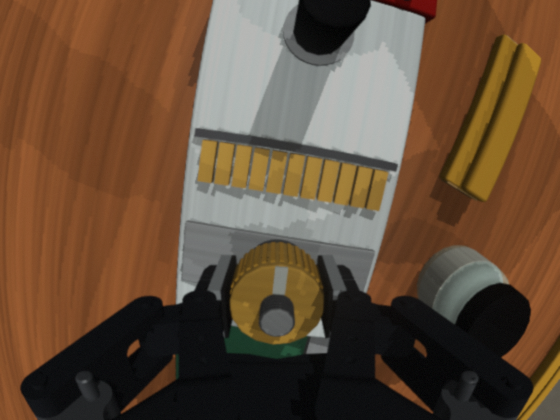

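No slip in the grip (line in the same place relative to the fingers), red stop still flush with the carriage at top right. My rows summed to about 98°, so turn 6° back, and nudge 2 mm towards the stop to make sure of home.

```bash
python3 -m inch '[[0,0,0.00003,3],[0,0,0.00003,3],[0.001,0,0,0],[0.001,0,0,0],[0,0,0,0],[0,0,0,0],[0,0,0,0]]'
python3 - <<'E'
from h import *
rel(.5417,-.0875)
im=manip.get_image("wrist");cv2.imwrite("pics/w5.png",im["frame"])
E
```

```text
t: 18.35
position: [0.5425, -0.0864, 0.0622]
eef_rot: [[-0.239, 0.971, 0.003], [0.971, 0.239, -0.002], [-0.003, 0.002, -1.0]]
force: [2.7, -4.8, 3.6]
gripper_width: 0.0384
t 18.35 tcp [ 0.5425 -0.0864  0.0622] dxy [-0.0009 -0.0011 -0.    ] jaw 13.9 q7 0.636 F [ 2.7 -4.8  3.6] T [-1.11 -0.41 -0.07] w 0.0384
```

View pics/w5.png

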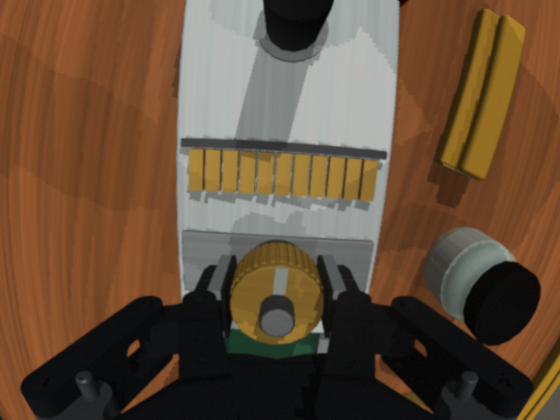

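The nut is still held with its line at (280,280) in the same place in the jaws, and it stands about 90° up. The 2 mm nudge gave about 5 N and moved the tool only 0.1 mm, so the carriage is home; jar and moulding are undisturbed. Hand in.

```bash
python3 -c "
from station import manip
print(manip.close_job())"
```

```text
the job is handed in; nothing more can be done
None
```

The job is handed in at about 18.4 s of the 54 s allowed, with the gripper still holding the nut; no verdict was reported.

- **Carriage home:** I gripped the post and pushed the carriage about 70 mm. At the stop the force rose to 18 N with no further motion. A last 2 mm nudge towards the stop gave about 5 N and moved the tool only 0.1 mm, so it is still home. Of the last two pictures, one shows the red stop flush with the carriage and the other has it out of frame.
- **Nut bottomed:** I turned the nut clockwise through about 84–88°. It stopped at 1.7 N m with the white line along the jig's +x, as it should at the bottom.
- **Backed off:** My rows first summed to about 99°, more than intended, so I turned the nut 6° back. From the tool angles it now stands about 88–93° above its bottom, depending on how much finger flex is counted. The white line stayed in the same place between the fingers, so it did not slip.
- **Grip:** The opening reads 38.4 mm on the 40 mm nut; the gripper read about 1.5 mm low on the post too.
- **Bystanders:** The jar and moulding look undisturbed in the last picture. The stamp was out of view by then; I last saw it standing while the nut was at its bottom.

One thing was slightly off: the grip on the nut was about 3–4 mm off-centre along the jig. That caused up to about 16 N of side force during the turn, pressing the carriage towards the stop.

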